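# Lock the rose-quartz slab in its clamp with a mallet

### The job

Pick up the soft-faced mallet standing on the blue mat and strike down the neon-yellow peg of the clamp that holds the pink rose-quartz slab until the peg is fully home, so that the slab is locked. Use the mallet on it, not the gripper, and leave the peg of the green-slab clamp as it is. Then stand the mallet back on the middle of the blue mat, head upright as it stood before, and let go of it.

Things in the scene. Friction and masses are not known exactly. Their poses are not given: they have to be found in the camera images.
- mallet: Loose mallet, 0.3 to 0.5 kg, standing on its head on the blue mat. Head: upright flat-sided block 50 (x) by 40 (y) by 76 mm tall, aluminium with 16 mm white nylon faces below and above, best gripped across the 40 mm. Round wooden handle, 22 mm thick, 130 mm long, juts out level along -x, axis 38 mm above the underside. Centre of mass in the head. Origin: centre of the head's underside, z up.
- rose_pin: Sprung peg of the clamp holding the PINK slab. Neon-yellow round cap 34 mm across, 12 mm thick. Origin: centre of the cap's top, z up. Slides vertically only: cap top 68 to 72 mm above the table at first, 56 mm fully home on a hard stop. A sprung ball grips it: 8 to 12 N drives it, and it stays where driven. A 14 mm wide arm, top 6 mm below the cap's, reaches 68 mm along +x to a toe over the slab.
- green_pin: Same peg on an identical clamp holding the GREEN slab; to be left alone. Origin: centre of its cap's top. Both clamps are fixed to the table: grey plate 150 (x) by 100 by 12 mm, its centre 45 mm from the peg along +x; slab 82 mm across, centred 75 mm from the peg along +x, top 22 mm above the table. The cap is the clamp's highest part.
- mat: Blue square mat, fixed to the table, 160 by 160 mm and 4 mm thick. Origin: centre of its underside, at table height, so its top is 4 mm above the origin.
Not all that is in view belongs to the job. There is more than one size of the mat; the one meant has the size given above. Several things look just like the mallet: the one meant starts farthest to the robot's right.

How it is judged (in metres and radians):
On the way:
1. the mallet drives the rose-quartz clamp's peg to within 3 mm of fully home (height (world z) of rose_pin below 0.059 m and contact force between mallet and rose_pin above 0.5 N), for 0.02 s.
At the end, for the whole second after the job is handed in: The rose-quartz clamp's peg is within 3 mm of fully home, the green clamp's peg within 4 mm of its start, and the mallet stands let go and at rest on the mat as it stood at first, upright to 10 degrees, its head within 50 mm of the mat's centre (height (world z) of rose_pin below 0.059 m and horizontal distance between mallet and mat below 0.05 m and angle between mallet's own z axis and vertical below 0.17 rad and z of mallet in the frame of mat between 0 and 0.01 m and linear speed of mallet below 0.02 m/s and distance of green_pin from where it was at the start of the episode below 0.004 m); the robot touches nothing.
It fails at once if the green-slab clamp's peg is moved by more than 4 mm (distance of green_pin from where it was at the start of the episode above 0.004 m).
It fails at once if the gripper or arm pushes on the rose-quartz clamp's peg (more than 2 N) (contact force between any of the fingers, the arm and rose_pin above 2 N).
It also fails if it takes over 37 s, if anything falls off the work surface, if the arm or the gripper's body presses on something with over 40 N, if the wrist force passes 120 N, or if a joint passes its speed limit or range.

### The arm

A 6-joint arm with a two-finger parallel gripper is mounted at the origin on the work surface. World frame = base frame: x ahead of the robot, y to its left, z up, the work surface at z = 0. Lengths are in mm, angles in degrees, forces in N, time in s.
With the tool pointing down it reaches from about 200 to 875 mm from the base axis. Payload 3.4 kg.
Tool frame: the origin (TCP) lies at the very end of the fingers, on their centre line; the grasp point (between the pads) lies 19 mm behind it; z points along the fingers, y is the line along which they close (so a half turn about z gives the same grasp; the last joint's range is limited). The gripper opens to 94 mm and grips with 3 to 60 N. Pads are 16 mm wide; open, the fingers measure 119 mm over their backs; the gripper's body (75 mm by 177 mm) begins 78 mm behind the grasp point.
Start: joints at [-76.891, 15.808, 86.224, -0, 77.962, -6.933], TCP at [197.059, -540.216, 205.493] pointing down, gripper open.
Joint ranges: [-165.64, 165.64], [-43.16, 119.46], [12.63, 154.43], [-67.54, 247.53], [6.08, 155.33], [-154.97, 154.97]. Speed limits (degrees/s): [147.25, 147.25, 180, 180, 180, 180].

### API

Orientations are given as a 3x3 rotation matrix whose columns are the frame's x, y, z axes.
In Python, from rig import r gives the robot as it stands. The module is installed in compiled form; this text tells all that it offers.
- The arm moves only by the tool move_arm, never from a script. Its argument "rows" is a list of rows, each an object with "xyz": the shift along the tool's x, y, z in mm, a list of three; "yaw": the turn about the tool's z in rad; "claw": the gripper command: -1 is shut, 1 is fully open, values between are in proportion. A call has 1 to 20 rows; each row shifts and turns the commanded pose from where the row before left it, along the tool's axes as they then stand; what a row does not reach is not made up. A row lasts 1/8 s, in which the tool goes at most 62.5 mm and 10.7 degrees, less where a joint would pass 70% of its speed; a pose out of reach is approached as far as the arm can. A call is refused whole if a number of a shift passes 62.5 or a number of a turn 0.188, either way. A call with a gripper value outside its range is refused whole. The fingers move at their own pace and stop on an object; "squeeze" is the grip in N (left out, the last holds). Time passes only in rows, so rows that do not move let the fingers close. It gives the time, the measured TCP pose, the force, the opening and the grip force at its end, in the units of the state.
- r.get_state(): the state, without advancing time (a new reading comes with each control period).
- r.grab_frame(name): name is "scene" or "top" or "wrist"; returns a dict with "color" (420x560x3 uint8, red, green, blue), "camera_matrix" (3x3 intrinsics, pixels), "k1" (the pictures are not rectified: a ray, as slopes to the right and down, at radius r is drawn at 1 + k1 r^2 times it, then the intrinsics apply), "rvec" (rotation vector, rad) and "tvec" (3), from world to camera coordinates, as OpenCV has them. Camera axes: x right, y down, z forward; pixel columns grow to the right and rows downward; lengths in mm; the calibration is good to about 2 mm. A picture is of the moment at which its call begins. There is no depth.
- r.sign_off(): hands the job in; it is judged then, once.
The state is a dict: "time": time; "q": joint angles; "dq": joint speeds; "effort": joint torques, N m; "tcp_pos": TCP position; "ee_rot": TCP orientation; "force": force on the tool from outside, world axes, zero at the start; "wrist_torque": the same for the moment, N m; "width": finger opening in mm; "grip_force": force on a finger pad.
Only numpy, scipy, OpenCV 4.12 (cv2) and the standard library are available. Lean on these libraries where they do the work, as an engineer would, in place of code of your own. Each camera call takes 0.05 s, during which the arm holds its last target. There are 200 camera calls.

## Working session

There is one attempt and no reset: what is moved stays moved. The work goes in short steps, Python scripts to look and compute and a tool call to move; the robot and the scene stay as the last step left them, time stands still between calls to the robot, and variables do not carry over. Pictures are saved under pics/ and viewed, at most 10 in all, crops included, and the job is handed in when it is done.

Besides the shell and the picture viewer there is one more tool, called after "Request:" by a JSON object that holds its "method" and its "body". move_arm: Moves the arm, as the interface text tells. Its arguments: {"type":"object","properties":{"rows":{"type":"array"},"squeeze":{"type":"number"}},"required":["rows"]}

```bash
mkdir -p pics; cat > h.py <<'E'
import numpy as np, cv2
from rig import r
def grab(n,save=None):
    f=r.grab_frame(n); 
    if save: cv2.imwrite(f'pics/{save}.png',f['color'][:,:,::-1])
    return f
def ray(f,u,v):
    K=np.array(f['camera_matrix']);d=np.array([(u-K[0,2])/K[0,0],(v-K[1,2])/K[1,1]])
    s=d.copy()
    for _ in range(30): s=d/(1+f['k1']*(s@s))
    R=cv2.Rodrigues(np.array(f['rvec'],float))[0];t=np.array(f['tvec'],float).ravel()
    return -R.T@t, R.T@np.array([s[0],s[1],1])
def onz(f,u,v,z):
    o,d=ray(f,u,v); return (o+d*(z-o[2])/d[2]).round(1)
def proj(f,P):
    R=cv2.Rodrigues(np.array(f['rvec'],float))[0];c=R@np.array(P,float)+np.array(f['tvec'],float).ravel()
    s=c[:2]/c[2];s=s*(1+f['k1']*(s@s));K=np.array(f['camera_matrix'])
    return (K[0,0]*s[0]+K[0,2],K[1,1]*s[1]+K[1,2])
E
python3 - <<'E'
from h import *
a=grab('scene');b=grab('top')
cv2.imwrite('pics/a.png',cv2.resize(np.hstack([a['color'],b['color']])[:,:,::-1],(800,300)))
cv2.imwrite('pics/top.png',cv2.resize(b['color'][:,:,::-1],(800,600),interpolation=cv2.INTER_CUBIC))
cv2.imwrite('pics/scene.png',cv2.resize(a['color'][:,:,::-1],(800,600),interpolation=cv2.INTER_CUBIC))
import pickle;pickle.dump((a,b),open('f.pkl','wb'))
print(ray(b,280,210),ray(a,280,210));print(r.get_state())
E
```

```text
(array([ 335.57033372,   31.66168687, 1094.83046841]), array([ 0.06989044, -0.02845271, -0.99715628])) (array([ 871.80296511, -530.99316924,  691.36980197]), array([-0.5096517 ,  0.56287172, -0.6508149 ]))
{'time': 0.1, 'q': array([-7.68903025e+01,  1.58435526e+01,  8.62861085e+01, -1.51904422e-03,
        7.79633578e+01, -6.93209511e+00]), 'dq': array([-0.00062843, -0.10746213, -0.15324992, -0.07873132,  0.01302692,
       -0.09788875]), 'effort': array([ 1.38456675e-03, -4.05454195e+01, -2.37779671e+01,  7.03654066e-02,
        2.99041683e-02, -5.95678353e-05]), 'tcp_pos': array([ 196.93215274, -539.6870804 ,  204.70861692]), 'ee_rot': array([[ 9.39441026e-01,  3.42710378e-01, -3.93486429e-04],
       [ 3.42710562e-01, -9.39439721e-01,  1.57529252e-03],
       [ 1.70212315e-04, -1.61474638e-03, -9.99998682e-01]]), 'force': array([-0.02184419, -0.49502661, -0.90992892]), 'wrist_torque': array([-0.01311078, -0.02159928,  0.03829257]), 'grip_force': 0.0, 'width': 94.18052933274957}
```

View pics/top.png

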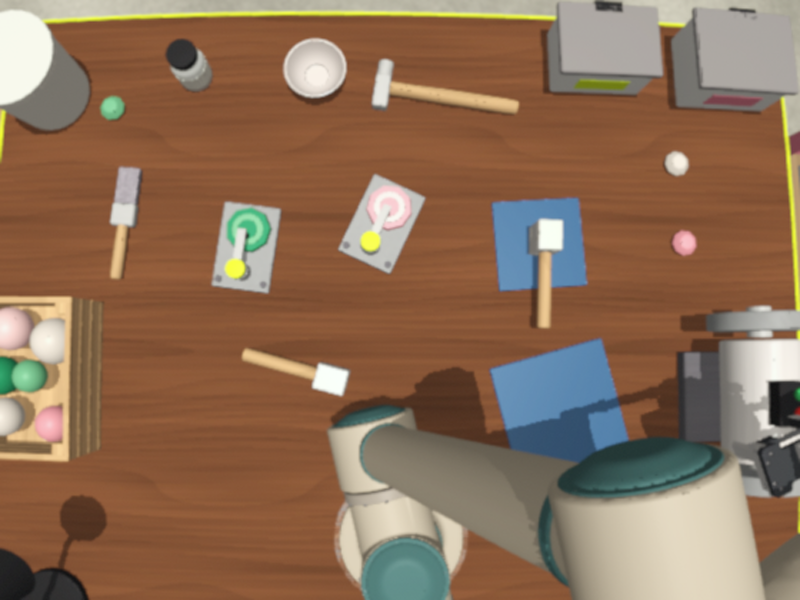

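View pics/scene.png

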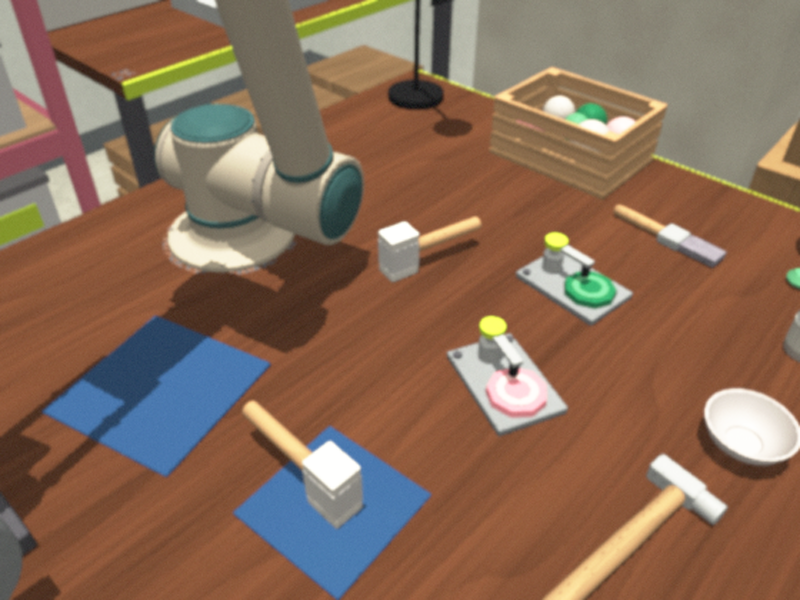

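The top view (800x600) shows three mallet-like things: a white-headed mallet on a blue mat at (548,235), a white-headed mallet on the bare table at (331,379), and a claw-type hammer at (382,85). The one at (548,235) is farthest right and stands on blue, so it fits. The pink clamp's cap is at (370,241), the green clamp's cap at (235,268), and the mats are at (540,243) and (560,400). Next I'll measure these and make one crop to confirm.

```bash
cat > m.py <<'E'
from h import *
import pickle;a,b=pickle.load(open('f.pkl','rb'))
def comps(f,lo,hi,amin):
    m=cv2.inRange(cv2.cvtColor(f['color'],cv2.COLOR_RGB2HSV),lo,hi)
    n,l,s,c=cv2.connectedComponentsWithStats(m)
    return [(c[i],s[i],np.uint8(l==i)) for i in range(1,n) if s[i,4]>amin]
for nm,f in(('scene',a),('top',b)):
    print(nm)
    for c,s,m in comps(f,(24,150,150),(36,255,255),60):
        if s[4]<500: print('yel',c.round(1),s,onz(f,*c,68))
    for c,s,m in comps(f,(100,120,60),(118,255,255),1500):
        k=cv2.findContours(m,0,2)[0];k=max(k,key=cv2.contourArea)
        h=cv2.convexHull(k);q=cv2.approxPolyDP(h,8,True)[:,0]
        P=np.array([onz(f,*p,4) for p in q.astype(float)]);print('mat',q.tolist(),P[:,:2].tolist(),np.linalg.norm(P-np.roll(P,1,0),axis=1).round())
    for c,s,m in comps(f,(0,0,190),(179,60,255),150):
        k=max(cv2.findContours(m,0,2)[0],key=cv2.contourArea);print('white',c.round(1),s,cv2.minAreaRect(k),onz(f,*c,80))
    for c,s,m in comps(f,(0,40,170),(179,110,255),100):
        print('pinkish',c.round(),s[4],onz(f,*c,22))
cr=np.hstack([cv2.resize(b['color'][120:240,330:430],(400,480)),cv2.resize(a['color'][280:430,150:310],(400,480))])
cv2.imwrite('pics/crop.png',cr[:,:,::-1])
E
python3 m.py
```

```text
scene
yel [541.8 140. ] [523 133  37  15  86] [668.6 624.7  68. ]
yel [ 13.5 155.5] [  0 144  30  25 321] [-185.9 -263.3   68. ]
yel [388.4 167.8] [381 162  17  13 105] [461.5 275.   68. ]
yel [344.  228.2] [335 221  20  16 127] [507.5  51.3  68. ]
mat [[108, 223], [187, 255], [117, 331], [31, 288]] [[97.7, -213.3], [291.8, -159.7], [344.1, -352.5], [148.8, -407.1]] [200. 201. 200. 203.]
mat [[229, 300], [299, 345], [236, 418], [165, 359]] [[433.3, -179.7], [585.4, -165.5], [598.8, -320.2], [445.8, -330.4]] [151. 153. 155. 153.]
white [391.6  74.2] [381  67  21  16 249] ((391.8999938964844, 73.80000305175781), (20.554807662963867, 14.230249404907227), 18.434947967529297) [222.1 660.8  80. ]
white [425.2  87.3] [405  81  39  13 305] ((424.1891784667969, 87.86486053466797), (11.802294731140137, 38.11821746826172), 85.42607879638672) [335.2 653.8  80. ]
white [116.6  99.2] [111  86  11  25 162] ((115.5241470336914, 98.28966522216797), (24.08319091796875, 9.633275985717773), 85.2363510131836) [-224.1   35.1   80. ]
white [171.4 110.9] [149  93  41  37 879] ((171.75001525878906, 112.25000
[... 5460 characters left out ...]
318.  67.] 668 [777.6 -97.1  22. ]
pinkish [78. 75.] 168 [759.9 523.2  22. ]
pinkish [557. 137.] 230 [ 609.1 -746.6   22. ]
pinkish [273. 146.] 252 [570.2  18.4  22. ]
pinkish [172. 158.] 264 [540.5 270.6  22. ]
pinkish [ 83. 175.] 225 [497.1 495.7  22. ]
pinkish [479. 170.] 227 [ 516.2 -512.4   22. ]
pinkish [381. 201.] 390 [ 433.3 -251.9   22. ]
pinkish [ 28. 264.] 3028 [272.5 634.2  22. ]
pinkish [195. 254.] 384 [301.5 207.8  22. ]
pinkish [350. 262.] 103 [ 282.2 -170.4   22. ]
pinkish [245. 322.] 791 [138.   85.1  22. ]
pinkish [471. 381.] 6509 [ -21.6 -483.6   22. ]
pinkish [273. 365.] 928 [32.  17.5 22. ]
pinkish [243. 380.] 457 [-3. 90. 22.]
pinkish [316. 379.] 443 [ -4.  -86.3  22. ]
```

View pics/crop.png

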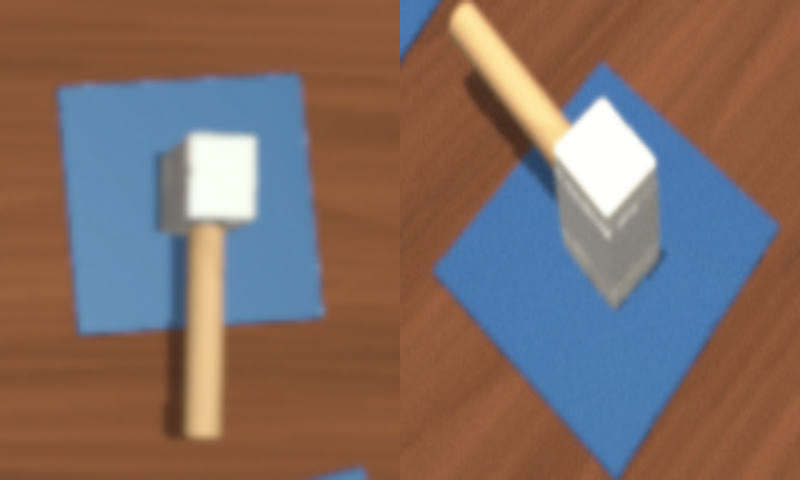

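The crop confirms it: a white-faced block head with a wooden handle along -x, on the smaller mat. That mat measures about 155 mm a side against 200 mm for the other, so it is the 160 mm one, centred near (516,-249). Now the mallet's yaw and the grasp move.

```bash
python3 - <<'E'
from h import *
import pickle;a,b=pickle.load(open('f.pkl','rb'))
# top-view head face corners from the crop: centre (222,176), handle mid at (206,235)->(204,430)
f=b
px=lambda x,y:(330+x/4-.375,120+y/4-.375)
print('face',[onz(f,*px(*p),80) for p in((188,133),(256,134),(256,219),(188,219),(222,176))])
print('handle',[onz(f,*px(*p),42) for p in((207,240),(203.5,432))])
px=lambda x,y:(150+(x-400)/2.5-.3,280+y*150/480-.3)
print('scene face',[onz(a,*px(*p),80) for p in((604,97),(656,158),(607,216),(556,150))])
print('pin z70',onz(a,344,228.2,70),onz(b,258.7,168.7,70))
s=r.get_state();R=s['ee_rot']
for ang in(-3,0,3):
  y=np.array([np.sin(np.radians(-ang)),np.cos(np.radians(ang)),0])
  c=R[:,1]; print(ang, 'turn rad', [np.arctan2(np.dot(R.T@(k*y),[-1,0,0]),np.dot(R.T@(k*y),[0,1,0])) for k in(1,-1)])
print('shift tool axes',R.T@(np.array([518,-249,150])-s['tcp_pos']))
E
```

```text
face [array([ 543.7, -227.8,   80. ]), array([ 543.6, -269.3,   80. ]), array([ 492.2, -268. ,   80. ]), array([ 491.9, -226.7,   80. ]), array([ 517.9, -247.9,   80. ])]
handle [array([ 484.8, -248. ,   42. ]), array([ 366.7, -243.7,   42. ])]
scene face [array([ 498.8, -229.5,   80. ]), array([ 547.5, -232.6,   80. ]), array([ 548.9, -274.1,   80. ]), array([ 500.2, -270.3,   80. ])]
pin z70 [508.7  49.6  70. ] [505.3  52.9  70. ]
-3 turn rad [np.float64(-2.7394315873818424), np.float64(0.4021610662079508)]
0 turn rad [np.float64(-2.7917915240459377), np.float64(0.34980112954385567)]
3 turn rad [np.float64(-2.8441514641056824), np.float64(0.29744118948411097)]
shift tool axes [ 401.23652851 -162.96136573   55.04012615]
```

Request:
{"method": "move_arm", "body": {"rows": [{"xyz":[50.4,-20.3,6],"yaw":0,"claw":1},{"xyz":[50.4,-20.3,6],"yaw":0,"claw":1},{"xyz":[50.4,-20.3,6],"yaw":0,"claw":1},{"xyz":[50.4,-20.3,6],"yaw":0,"claw":1},{"xyz":[50.4,-20.3,6],"yaw":0,"claw":1},{"xyz":[50.4,-20.3,6],"yaw":0,"claw":1},{"xyz":[50.4,-20.3,6],"yaw":0,"claw":1},{"xyz":[50.4,-20.3,6],"yaw":0,"claw":1},{"xyz":[0,0,0],"yaw":0.13,"claw":1},{"xyz":[0,0,0],"yaw":0.13,"claw":1},{"xyz":[0,0,0],"yaw":0.13,"claw":1},{"xyz":[0,0,0],"yaw":0,"claw":1},{"xyz":[0,0,0],"yaw":0,"claw":1}]}}

```text
time: 1.72
tcp_pos: [520.0, -249.4, 157.2]
ee_rot: [[0.999, -0.038, -0.0], [-0.038, -0.999, 0.0], [-0.0, -0.0, -1.0]]
force: [-0.1, 0.6, 0.7]
width: 94.0
grip_force: 0.0
```

```bash
python3 - <<'E'
from h import *
w=grab('wrist','w1');s=r.get_state();print(s['time'],s['tcp_pos'],s['ee_rot'].round(3),s['force'])
f=w
for p in((520,-249,80),(518,-248,80)):print(proj(f,p))
cv2.imwrite('pics/w1.png',w['color'][:,:,::-1])
E
```

```text
1.775 [ 520.04358165 -249.46348418  157.297323  ] [[ 0.999 -0.039 -0.   ]
 [-0.039 -0.999  0.   ]
 [-0.    -0.    -1.   ]] [-0.17532854 -0.52288043 -0.57232462]
(np.float64(276.7457998029257), np.float64(212.0445181785206))
(np.float64(275.61108677440996), np.float64(214.47759070447634))
```

View pics/w1.png

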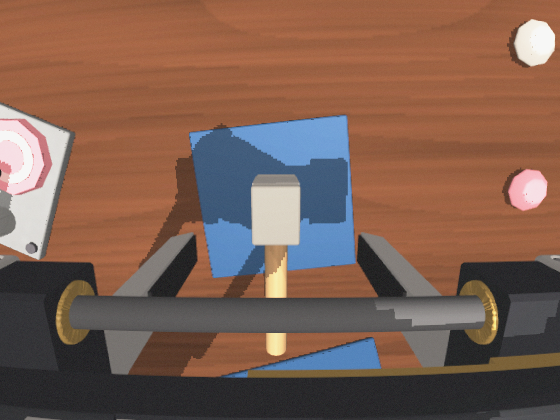

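The wrist view shows the head face with corners (252,184) to (300,244), centred at (276,214). It lines up with the tool, and the handle points down the image. That puts the head at (518,-248), so I'll descend and grip.

Request:
{"method": "move_arm", "body": {"rows": [{"xyz":[-2,-1.4,30],"yaw":0,"claw":1},{"xyz":[0,0,35],"yaw":0,"claw":1},{"xyz":[0,0,30],"yaw":0,"claw":1},{"xyz":[0,0,20],"yaw":0,"claw":1},{"xyz":[0,0,0],"yaw":0,"claw":1},{"xyz":[0,0,0],"yaw":0,"claw":-1},{"xyz":[0,0,0],"yaw":0,"claw":-1},{"xyz":[0,0,0],"yaw":0,"claw":-1},{"xyz":[0,0,0],"yaw":0,"claw":-1},{"xyz":[0,0,0],"yaw":0,"claw":-1},{"xyz":[0,0,0],"yaw":0,"claw":-1}], "squeeze": 45}}

```text
time: 3.15
tcp_pos: [518.3, -248.1, 42.5]
ee_rot: [[0.999, -0.04, 0.0], [-0.04, -0.999, -0.0], [0.0, 0.0, -1.0]]
force: [-0.1, 0.6, -0.1]
width: 39.6
grip_force: 45.0
```

Request:
{"method": "move_arm", "body": {"rows": [{"xyz":[0,0,-15],"yaw":0,"claw":-1},{"xyz":[0,0,-30],"yaw":0,"claw":-1},{"xyz":[0,0,-40],"yaw":0,"claw":-1},{"xyz":[0,0,-25],"yaw":0,"claw":-1},{"xyz":[-3.7,-37.7,0],"yaw":0,"claw":-1},{"xyz":[-3.7,-37.7,0],"yaw":0,"claw":-1},{"xyz":[-3.7,-37.7,0],"yaw":0,"claw":-1},{"xyz":[-3.7,-37.7,0],"yaw":0,"claw":-1},{"xyz":[-3.7,-37.7,0],"yaw":0,"claw":-1},{"xyz":[0,0,0],"yaw":0,"claw":-1},{"xyz":[0,0,0],"yaw":0,"claw":-1}]}}

```text
time: 4.53
tcp_pos: [507.3, -59.2, 152.7]
ee_rot: [[0.999, -0.04, 0.0], [-0.04, -0.999, -0.001], [0.0, 0.001, -1.0]]
force: [0.3, -0.9, -3.7]
width: 39.9
grip_force: 45.0
```

```bash
cat > p.py <<'E'
from h import *
import sys
f=grab('wrist');s=r.get_state();print(s['time'],s['tcp_pos'],s['ee_rot'].round(3),s['force'])
m=cv2.inRange(cv2.cvtColor(f['color'],cv2.COLOR_RGB2HSV),(24,120,80),(36,255,255))
n,l,st,c=cv2.connectedComponentsWithStats(m)
for i in range(1,n):
    if st[i,4]>80:
        k=max(cv2.findContours(np.uint8(l==i),0,1)[0],key=cv2.contourArea)
        e=cv2.fitEllipse(k) if len(k)>5 else None
        print(c[i],st[i],e,onz(f,*c[i],68))
cv2.imwrite(f'pics/{sys.argv[1]}.png',f['color'][:,:,::-1])
E
python3 p.py w2
```

```text
4.575 [507.45284818 -59.62130492 152.66953532] [[ 0.999 -0.04   0.   ]
 [-0.04  -0.999 -0.001]
 [ 0.     0.001 -1.   ]] [ 0.12246583  0.05551562 -3.46373735]
[146.11732283 216.58897638] [ 126  197   42   40 1270] ((146.1442108154297, 216.60948181152344), (37.83784103393555, 41.06050491333008), 95.13032531738281) [505.9  52.   68. ]
```

View pics/w2.png

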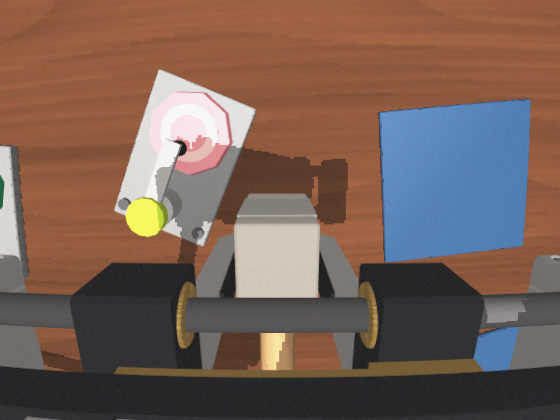

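The wrist view shows the yellow cap at (146,217), which gives (506,52); the mallet is held squarely and the pink slab is behind the cap. Moving over it and pressing down.

Request:
{"method": "move_arm", "body": {"rows": [{"xyz":[-2,-37.1,0],"yaw":0,"claw":-1},{"xyz":[-2,-37.1,0],"yaw":0,"claw":-1},{"xyz":[-2,-37.1,0],"yaw":0,"claw":-1},{"xyz":[0,0,0],"yaw":0,"claw":-1},{"xyz":[0,0,20],"yaw":0,"claw":-1},{"xyz":[0,0,18],"yaw":0,"claw":-1},{"xyz":[0,0,0],"yaw":0,"claw":-1},{"xyz":[0,0,4],"yaw":0,"claw":-1},{"xyz":[0,0,4],"yaw":0,"claw":-1},{"xyz":[0,0,4],"yaw":0,"claw":-1},{"xyz":[0,0,4],"yaw":0,"claw":-1},{"xyz":[0,0,0],"yaw":0,"claw":-1}]}}

```text
time: 6.08
tcp_pos: [506.8, 52.1, 98.7]
ee_rot: [[0.999, -0.04, 0.002], [-0.04, -0.999, -0.001], [0.002, 0.001, -1.0]]
force: [1.6, -2.2, 1.7]
width: 39.9
grip_force: 45.0
```

Request:
{"method": "move_arm", "body": {"rows": [{"xyz":[0,0,2],"yaw":0,"claw":-1},{"xyz":[0,0,2],"yaw":0,"claw":-1},{"xyz":[0,0,1.5],"yaw":0,"claw":-1},{"xyz":[0,0,0],"yaw":0,"claw":-1}]}}

```text
time: 6.58
tcp_pos: [506.8, 52.1, 94.4]
ee_rot: [[0.999, -0.04, 0.002], [-0.04, -0.999, -0.001], [0.002, 0.001, -1.0]]
force: [-0.5, -4.7, 10.2]
width: 39.6
grip_force: 45.0
```

Request:
{"method": "move_arm", "body": {"rows": [{"xyz":[0,0,1.5],"yaw":0,"claw":-1},{"xyz":[0,0,0],"yaw":0,"claw":-1},{"xyz":[0,0,0],"yaw":0,"claw":-1}]}}

```text
time: 6.95
tcp_pos: [506.9, 52.1, 94.3]
ee_rot: [[0.999, -0.04, 0.003], [-0.04, -0.999, -0.001], [0.003, 0.001, -1.0]]
force: [-3.0, -4.1, 19.9]
width: 39.4
grip_force: 45.0
```

Request:
{"method": "move_arm", "body": {"rows": [{"xyz":[0,0,-15],"yaw":0,"claw":-1},{"xyz":[0,0,-30],"yaw":0,"claw":-1},{"xyz":[0,0,-18],"yaw":0,"claw":-1},{"xyz":[3.1,42.8,0],"yaw":0,"claw":-1},{"xyz":[3.1,42.8,0],"yaw":0,"claw":-1},{"xyz":[3.1,42.8,0],"yaw":0,"claw":-1},{"xyz":[3.1,42.8,0],"yaw":0,"claw":-1},{"xyz":[3.1,42.8,0],"yaw":0,"claw":-1},{"xyz":[3.1,42.8,0],"yaw":0,"claw":-1},{"xyz":[3.1,42.8,0],"yaw":0,"claw":-1},{"xyz":[0,0,0],"yaw":0,"claw":-1},{"xyz":[0,0,0],"yaw":0,"claw":-1}]}}

```text
time: 8.45
tcp_pos: [514.5, -246.0, 153.1]
ee_rot: [[0.999, -0.041, -0.003], [-0.041, -0.999, 0.004], [-0.003, -0.004, -1.0]]
force: [0.8, 0.1, -4.6]
width: 39.6
grip_force: 45.0
```

```bash
python3 - <<'E'
from h import *
s=r.get_state();print(s['time'],s['tcp_pos'],s['ee_rot'].round(4),s['force'])
for n in('scene','wrist'):
    f=grab(n,'ret_'+n)
    m=cv2.inRange(cv2.cvtColor(f['color'],cv2.COLOR_RGB2HSV),(24,150,150),(36,255,255))
    k,l,st,c=cv2.connectedComponentsWithStats(m)
    print(n,[(c[i].round(1),st[i,4]) for i in range(1,k) if 60<st[i,4]<500])
    if n=='scene': print([proj(f,(506,52,z)) for z in(70,56)])
    else:
        m=cv2.inRange(cv2.cvtColor(f['color'],cv2.COLOR_RGB2HSV),(100,120,40),(118,255,255))
E
```

```text
8.45 [ 514.5155373  -246.01309138  153.0901389 ] [[ 0.9992 -0.0409 -0.0026]
 [-0.0409 -0.9992  0.0038]
 [-0.0028 -0.0037 -1.    ]] [ 0.79364529  0.11109802 -4.57480983]
scene [(array([541.1, 139.8]), np.int32(89)), (array([ 13. , 156.2]), np.int32(473)), (array([388.3, 168. ]), np.int32(95)), (array([342.5, 233. ]), np.int32(102))]
[(np.float64(343.6406724862511), np.float64(226.90515073633117)), (np.float64(342.97288465239046), np.float64(232.33028820380267))]
wrist []
```

View pics/ret_scene.png

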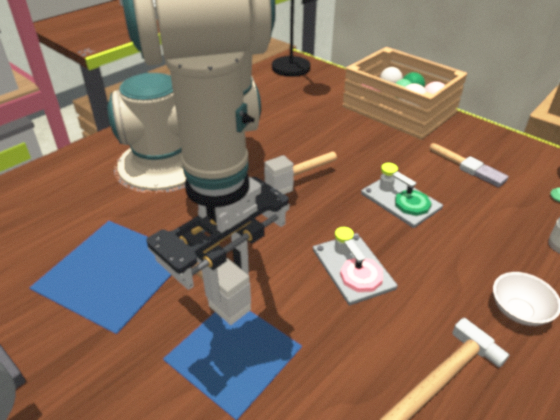

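The scene view shows the pink clamp's cap moved down from (344,228) to (342.5,233), matching a full stroke. The green cap at (388,168) is unchanged, and the mallet is over the mat. Lowering it now.

Request:
{"method": "move_arm", "body": {"rows": [{"xyz":[2,2,30],"yaw":0,"claw":-1},{"xyz":[0,0,35],"yaw":0,"claw":-1},{"xyz":[0,0,25],"yaw":0,"claw":-1},{"xyz":[0,0,14],"yaw":0,"claw":-1},{"xyz":[0,0,0],"yaw":0,"claw":-1},{"xyz":[0,0,2],"yaw":0,"claw":-1},{"xyz":[0,0,2],"yaw":0,"claw":-1},{"xyz":[0,0,0],"yaw":0,"claw":-1}]}}

```text
time: 9.55
tcp_pos: [517.6, -249.9, 46.9]
ee_rot: [[0.999, -0.04, 0.001], [-0.04, -0.999, -0.0], [0.001, 0.0, -1.0]]
force: [-0.3, -0.6, -4.6]
width: 39.8
grip_force: 45.0
```

Request:
{"method": "move_arm", "body": {"rows": [{"xyz":[0,0,2],"yaw":0,"claw":-1},{"xyz":[0,0,1],"yaw":0,"claw":-1},{"xyz":[0,0,1],"yaw":0,"claw":-1},{"xyz":[0,0,0],"yaw":0,"claw":-1},{"xyz":[0,0,0],"yaw":0,"claw":-1}]}}

```text
time: 10.18
tcp_pos: [517.4, -249.8, 42.5]
ee_rot: [[0.999, -0.04, 0.0], [-0.04, -0.999, -0.0], [0.0, 0.0, -1.0]]
force: [0.5, -0.5, -3.6]
width: 39.7
grip_force: 45.0
```

Request:
{"method": "move_arm", "body": {"rows": [{"xyz":[0,0,0.8],"yaw":0,"claw":-1},{"xyz":[0,0,0],"yaw":0,"claw":-1},{"xyz":[0,0,0],"yaw":0,"claw":-1}]}}

```text
time: 10.55
tcp_pos: [517.4, -249.8, 42.5]
ee_rot: [[0.999, -0.04, 0.0], [-0.04, -0.999, -0.0], [0.0, 0.0, -1.0]]
force: [-2.0, 1.2, 5.6]
width: 39.9
grip_force: 45.0
```

The mallet is standing on the mat: the height is back to 42.5 mm and the force has reversed. Letting go and rising.

Request:
{"method": "move_arm", "body": {"rows": [{"xyz":[0,0,0],"yaw":0,"claw":-0.1},{"xyz":[0,0,0],"yaw":0,"claw":0.4},{"xyz":[0,0,0],"yaw":0,"claw":1},{"xyz":[0,0,0],"yaw":0,"claw":1},{"xyz":[0,0,0],"yaw":0,"claw":1},{"xyz":[0,0,0],"yaw":0,"claw":1},{"xyz":[0,0,-20],"yaw":0,"claw":1},{"xyz":[0,0,-40],"yaw":0,"claw":1},{"xyz":[0,0,-50],"yaw":0,"claw":1},{"xyz":[0,0,-40],"yaw":0,"claw":1},{"xyz":[0,0,0],"yaw":0,"claw":1},{"xyz":[0,0,0],"yaw":0,"claw":1}]}}

```text
time: 12.05
tcp_pos: [516.8, -249.4, 190.9]
ee_rot: [[0.999, -0.04, -0.001], [-0.04, -0.999, 0.001], [-0.001, -0.001, -1.0]]
force: [-0.1, 0.4, -0.6]
width: 94.0
grip_force: 0.0
```

```bash
python3 - <<'E'
from h import *
grab('wrist','end');s=r.get_state();print(s['time'],s['tcp_pos'],s['force'],s['width'])
E
```

```text
12.1 [ 516.42397152 -249.18120004  190.17713345] [ 0.88701562 -0.23342522 -0.56073659] 93.46097912032265
```

View pics/end.png

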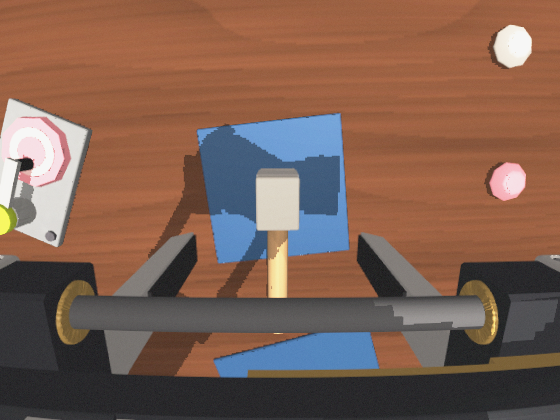

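The mallet stands upright at (278,200) near the middle of the 160 mm mat, and the gripper is clear of it. Handing in.

```bash
python3 -c "
from rig import r
print(r.sign_off())"
```

```text
the job is handed in; nothing more can be done
None
```

I pressed the pink-slab clamp's peg down to its hard stop with the mallet, left the green clamp's peg alone, stood the mallet upright near the middle of the 160 mm blue mat, let go and handed in at about 12 s; the sign-off returned no verdict.

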